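Make up two spares kits on the mould bench

TASK

Make up the two spares kits from the steel parts standing on the bench: the long block in the larger compartment and the short flanged bush in the smaller compartment of the two-compartment tray; in the three-compartment tray the ring in the large compartment, and the short block and the tall flanged bush in the two small ones, one in each, either way round. Every part stands flat on its tray's floor, bushes flange down as they are now; lower the parts into place and do not drop them. Leave the plain sleeve without a flange where it stands.

Things in the scene. Friction and masses are not known exactly. Their poses are not given: they have to be found in the camera images.
- two_tray: Grey plastic tray with black floor, fixed. Origin: centre of its underside. Walls and dividers 4 mm thick, tops 12 mm above the bench; floor 3 mm thick. Outer 200 (x) x 100 (y) mm. One divider across it at x = 16 mm: larger compartment x -96 to 14 mm (110 x 92 mm inside, centre x -41, y 0); smaller one x 18 to 96 mm (78 x 92 mm, centre x 57, y 0).
- three_tray: Grey plastic tray with black floor, fixed. Origin: centre of its underside. Walls and dividers 4 mm thick, tops 12 mm above the bench; floor 3 mm thick. Outer 200 (x) x 140 (y) mm. T-shaped divider: large compartment x -96 to 2 mm (98 x 132 mm inside, centre x -47, y 0); two equal small ones side by side, x 6 to 96, |y| 2 to 66 mm (90 x 64 mm, centres x 51, y 34 and -34).
- long_block: Bright steel block 70 mm (its x) x 36 mm (its y) x 32 mm high, three dark screw holes drawn in a row on top (flush). Origin: centre of its underside, z up. About 0.6 kg.
- short_block: Bright steel block 40 mm (its x) x 36 mm (its y) x 32 mm high, one dark screw hole drawn on top (flush). Origin: centre of its underside, z up. About 0.35 kg.
- tall_bush: Bright steel flanged bush standing on its flange: flange 44 mm diameter, 8 mm high; above it a barrel of 30 mm diameter with an 18 mm bore, total height 55 mm. Origin: centre of its underside, z up along its axis. About 0.27 kg.
- short_bush: The same shape as the tall bush but only 30 mm high in all (flange 44 mm diameter, 8 mm high; barrel 30 mm diameter). Origin: centre of its underside, z up along its axis. About 0.17 kg.
- ring: Bright steel ring lying flat, 60 mm outside and 36 mm inside diameter, 25 mm high. Origin: centre of its underside, z up along its axis. About 0.35 kg.
- sleeve: Plain thin-walled steel sleeve without a flange, standing, 32 mm outside diameter, 24 mm bore, 42 mm high. Not part of either kit. Origin: centre of its underside, z up along its axis.
Not all that is in view belongs to the job. Leave any yellow look-alike of the ring alone. Leave any green look-alike of the two_tray alone.

How it is judged (in metres and radians):
At the end, for the whole second after the job is handed in: Each part's centre is within its named compartment (short block and tall bush in different small ones, either way round), its underside on the tray floor (0.5 to 6 mm over the tray's underside; floor at 3 mm), upright to 0.1 rad, released and at rest (x of long_block in the frame of two_tray between -0.096 and 0.014 m and y of long_block in the frame of two_tray between -0.046 and 0.046 m and x of short_bush in the frame of two_tray between 0.018 and 0.096 m and y of short_bush in the frame of two_tray between -0.046 and 0.046 m and x of ring in the frame of three_tray between -0.096 and 0.002 m and y of ring in the frame of three_tray between -0.066 and 0.066 m and (((x of short_block in the frame of three_tray between 0.006 and 0.096 m and y of short_block in the frame of three_tray between 0.002 and 0.066 m) and (x of tall_bush in the frame of three_tray between 0.006 and 0.096 m and y of tall_bush in the frame of three_tray between -0.066 and -0.002 m)) or ((x of short_block in the frame of three_tray between 0.006 and 0.096 m and y of short_block in the frame of three_tray between -0.066 and -0.002 m) and (x of tall_bush in the frame of three_tray between 0.006 and 0.096 m and y of tall_bush in the frame of three_tray between 0.002 and 0.066 m))) and z of long_block in the frame of two_tray between 0.0005 and 0.006 m and angle between each of long_block, short_bush, ring, short_block, tall_bush's own z axis and vertical below 0.1 rad and linear speed of each of long_block, short_bush, ring, short_block, tall_bush below 0.02 m/s and angular speed of each of long_block, short_bush, ring, short_block, tall_bush below 0.2 rad/s and z of short_bush in the frame of two_tray between 0.0005 and 0.006 m and z of ring in the frame of three_tray between 0.0005 and 0.006 m and z of short_block in the frame of three_tray between 0.0005 and 0.006 m and z of tall_bush in the frame of three_tray between 0.0005 and 0.006 m); the robot touches nothing.
It fails at once if the plain sleeve is moved more than 15 mm (distance of sleeve from where it was at the start of the episode above 0.015 m).
It fails at once if a part is dropped (it falls faster than 0.7 m/s, as from over 25 mm, with no finger on it) ((linear speed of long_block above 0.7 m/s and contact force between long_block and the fingers below 0.01 N) or (linear speed of short_block above 0.7 m/s and contact force between short_block and the fingers below 0.01 N) or (linear speed of tall_bush above 0.7 m/s and contact force between tall_bush and the fingers below 0.01 N) or (linear speed of short_bush above 0.7 m/s and contact force between short_bush and the fingers below 0.01 N) or (linear speed of ring above 0.7 m/s and contact force between ring and the fingers below 0.01 N)).
It also fails if it takes over 128 s, if anything falls off the work surface, if the arm or the gripper's body presses on something with over 40 N, if the wrist force passes 120 N, or if a joint passes its speed limit or range.

ROBOT

A 6-joint arm with a two-finger parallel gripper is mounted at the origin on the work surface. World frame = base frame: x ahead of the robot, y to its left, z up, the work surface at z = 0. Lengths are in mm, angles in rad, forces in N, time in s.
With the tool pointing down it reaches from about 300 to 875 mm from the base axis. Payload 6.4 kg.
Tool frame: the origin (TCP) lies where the fingers leave the gripper's body, on its centre line; the fingertips stand 73 mm ahead of it and the grasp point (between the pads) lies 54 mm ahead of it; z points along the fingers, y is the direction in which the jaws open and shut (so a half turn about z gives the same grasp; the last joint's range is limited). The gripper opens to 85 mm and grips with 20 to 120 N. Pads are 22 mm wide; open, the fingers measure 114 mm over their backs; the gripper's body (76 mm by 85 mm) begins 54 mm behind the grasp point. The pads swing forward as they close: fully open they stand 13 mm farther back than shut.
Start: joints at [-1.362, 0.181, 1.607, -0, 1.354, -0.206], TCP at [231.746, -526.247, 303.888] pointing down, gripper open.
Joint ranges: [-2.99, 2.99], [-0.89, 2.07], [0.3, 2.58], [-1.14, 4.28], [0, 2.63], [-3.12, 3.12]. Speed limits (rad/s): [2.57, 2.57, 3.01, 3.14, 3.14, 3.14].

INTERFACE

Orientations are given as a 3x3 rotation matrix whose columns are the frame's x, y, z axes.
In Python, from station import * gives the robot as it stands.
- The arm moves only by the tool jog_arm, never from a script. Its argument "moves" is text: rows parted by semicolons, each of 4 numbers parted by spaces: the shift along the tool's x, y, z in cm, then the turn about the tool's z in rad. In form: x y z spin; .... A call has exactly 8 rows; each row shifts and turns the commanded pose from where the row before left it, along the tool's axes as they then stand; what a row does not reach is not made up. A row lasts 1/8 s, in which the tool goes at most 62.5 mm and 10.7 degrees, less where a joint would pass 70% of its speed; a pose out of reach is approached as far as the arm can. A call with a gripper value outside its range is refused whole. "jaw" is the finger opening in cm, from 0 to 8.54, set as the call begins (left out, the last holds). The fingers move at their own pace and stop on an object; "force" is the grip in N (left out, the last holds). Time passes only in rows, so rows that do not move let the fingers close, or fill a call up. It gives the time, the measured TCP pose, the force and the opening at its end, in the units of the state.
- sense(): the state, without advancing time (a new reading comes with each control period).
- camera(name): name is "scene" or "top" or "wrist"; returns a dict with "pixels" (420x560x3 uint8, blue, green, red), "K" (3x3 intrinsics, pixels), "T" (4x4, takes a point from camera to world coordinates). Camera axes: x right, y down, z forward; pixel columns grow to the right and rows downward; lengths in mm; the calibration is good to about 2 mm. The wrist camera is an equidistant fisheye: a pixel r from the principal point sees the ray r / f radians off the axis. A picture is of the moment at which its call begins. There is no depth.
- close_job(): hands the job in, once; it reports no verdict.
The state is a dict: "t": time; "joints": joint angles; "joint_velocities": joint speeds; "joint_efforts": joint torques, N m; "tcp_pos": TCP position; "ee_rot": TCP orientation; "force": force on the tool from outside, world axes, zero at the start; "torque": the same for the moment, N m; "gripper_width": opening from 0.0 (shut) to 1.0 (fully open).
Only numpy, scipy, OpenCV 4.12 (cv2) and the standard library are available. Lean on these libraries where they do the work, as an engineer would, in place of code of your own. Each camera call takes 0.05 s, during which the arm holds its last target. There are 200 camera calls.

## Working session

There is one attempt and no reset: what is moved stays moved. The work goes in short steps, Python scripts to look and compute and a tool call to move; the robot and the scene stay as the last step left them, time stands still between calls to the robot, and variables do not carry over. Pictures are saved under pics/ and viewed, about 12 in all and at most 16, crops included, and the job is handed in when it is done.

Besides the shell and the picture viewer there is one more tool, called after ">>>" as name(argument=value, ...) on one line, values as JSON. jog_arm: Moves the arm, as the interface text tells. Its arguments: {"type":"object","properties":{"moves":{"type":"string"},"jaw":{"type":"number"},"force":{"type":"number"}},"required":["moves"]}

```bash
mkdir -p pics; ls; python3 - <<'E'
from station import *
import cv2,numpy as np
s=sense();print(s)
for n in("scene","top"):
    c=camera(n);cv2.imwrite(f"pics/{n}0.png",c["pixels"]);print(n,c["K"].tolist(),np.round(c["T"],4).tolist())
    np.savez(f"{n}0.npz",**c)
E
```

```text
pics
{'t': 0.0, 'joints': array([-1.36231662e+00,  1.81557239e-01,  1.60800922e+00,  1.30961903e-05,
        1.35379901e+00, -2.06307062e-01]), 'joint_velocities': array([-1.09409496e-03,  9.74336210e-05, -1.73625371e-04, -9.53060984e-04,
       -2.45583662e-03,  8.62770055e-04]), 'joint_efforts': array([ 1.90041210e-04, -4.44865859e+01, -3.51341200e+01, -1.38490145e-04,
        9.03606619e-03, -1.63244266e-05]), 'tcp_pos': array([ 231.64683738, -525.80719468,  302.97434444]), 'ee_rot': array([[ 9.15203479e-01,  4.02991893e-01, -3.54412262e-04],
       [ 4.02991873e-01, -9.15201908e-01,  1.73707457e-03],
       [ 3.75668192e-04, -1.73260195e-03, -9.99998428e-01]]), 'force': array([-0.02120826,  0.00528365, -0.16848592]), 'torque': array([0.04658688, 0.04950199, 0.03264085]), 'gripper_width': 0.9986855723209324}
scene [[529.9730595484336, 0.0, 282.58098170780823], [0.0, 529.9730595484336, 206.68694197908573], [0.0, 0.0, 1.0]] [[-0.7187, 0.5846, -0.3766, 1020.7071], [0.6953, 0.5978, -0.3989, 576.3543], [-0.0081, -0.5485, -0.8361, 1284.1808], [0.0, 0.0, 0.0, 1.0]]
top [[386.31984821231225, 0.0, 278.66782743665465], [0.0, 386.31984821231225, 209.5513615164288], [0.0, 0.0, 1.0]] [[0.0311, -0.9927, 0.1168, 350.6374], [-0.9991, -0.0277, 0.0306, -11.9479], [-0.0272, -0.1176, -0.9927, 888.9418], [0.0, 0.0, 0.0, 1.0]]
```

View pics/top0.png

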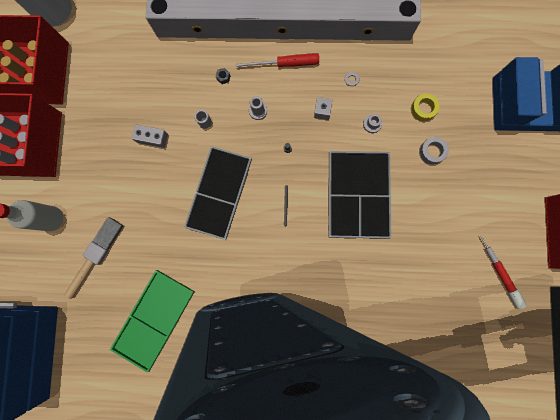

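View pics/scene0.png

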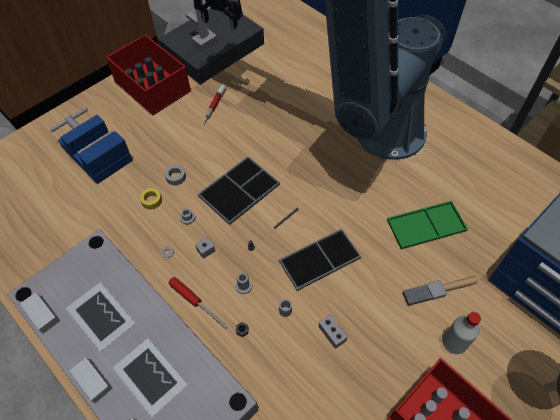

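Top view (px): the long block is at (150,135) with 3 holes. The sleeve (thin wall, no flange) is at (204,119), to be left alone. The tall bush is at (257,107), the short block (1 hole) at (323,107) and the short bush at (372,122). The steel ring is at (433,151), with its yellow look-alike at (426,106), plus a washer at (352,78) and a nut at (222,75). two_tray is at (218,193), with a green look-alike at (152,320), and three_tray is at (360,195). Next I'll check these in one close crop and measure.

```bash
cat > h.py <<'E'
import numpy as np,cv2
def ray(c,u,v,z):
    K,T=c["K"],c["T"];d=T[:3,:3]@np.linalg.solve(K,[u,v,1.]);o=T[:3,3]
    return (o+d*(z-o[2])/d[2])[:2]
def proj(c,p):
    T=np.linalg.inv(c["T"]);q=T[:3,:3]@np.array(p,float)+T[:3,3];q=c["K"]@q;return q[:2]/q[2]
E
python3 - <<'E'
from h import *
c=np.load("top0.npz");im=c["pixels"];s=np.load("scene0.npz")
cv2.imwrite("pics/crop1.png",cv2.resize(im[70:245,120:460],None,fx=2.35,fy=2.35,interpolation=cv2.INTER_CUBIC))
hsv=cv2.cvtColor(im,cv2.COLOR_BGR2HSV)
# trays: black floor
m=((hsv[...,2]<50)*255).astype(np.uint8)
n,l,st,ce=cv2.connectedComponentsWithStats(m)
for i in range(1,n):
    x,y,w,h,a=st[i]
    if a>300 and 180<x<400 and 140<y and y+h<245:
        r=cv2.minAreaRect(np.argwhere(l==i)[:,::-1].astype(np.float32))
        b=[ray(c,*p,6) for p in cv2.boxPoints(r)]
        print("floor",a,np.round(r[0],1),np.round(b,0).tolist(),"ctr",np.round(np.mean(b,0),1),"sides",np.round([np.linalg.norm(b[0]-b[1]),np.linalg.norm(b[1]-b[2])],1))
# steel parts: low saturation
m=((hsv[...,1]<55)&(hsv[...,2]>50))*255
m=m.astype(np.uint8)
n,l,st,ce=cv2.connectedComponentsWithStats(m)
for i in range(1,n):
    x,y,w,h,a=st[i]
    if a>40 and 120<x<460 and 60<y<245:
        print("steel",st[i],ce[i].round(1),ray(c,*ce[i],15).round(1))
for nm,uv,z in(("long",(150,135),32),("sleeve",(204,119),42),("tall",(257,102),55),("sblock",(323,105),32),("sbush",(372,121),30),("ring",(433,151),25)):
    p=ray(c,*uv,z);print(nm,p.round(),"scene px",proj(s,[*p,z]).round())
E
```

```text
floor 1757 [223.1 175.3] [[491.0, 205.0], [598.0, 178.0], [572.0, 90.0], [466.0, 118.0]] ctr [531.8 147.7] sides [109.8  91.4]
floor 2309 [359.  173.5] [[591.0, -103.0], [594.0, -232.0], [497.0, -232.0], [494.0, -104.0]] ctr [ 544.  -167.9] sides [129.8  96.5]
floor 1286 [210.  215.4] [[411.0, 227.0], [486.0, 208.0], [462.0, 120.0], [387.0, 139.0]] ctr [436.7 173.4] sides [77.4 91.4]
floor 1037 [344.5 216. ] [[487.0, -104.0], [489.0, -166.0], [401.0, -167.0], [400.0, -106.0]] ctr [ 444.1 -135.7] sides [61.8 87.3]
floor 1064 [374.5 216. ] [[489.0, -173.0], [490.0, -235.0], [403.0, -234.0], [402.0, -174.0]] ctr [ 446.1 -203.9] sides [61.6 87.1]
steel [236  61  41   5  94] [256.2  63.1] [804.2  79.6]
steel [216  68  13  13  82] [222.1  74.2] [774.9 160.2]
steel [345  72  15  14 130] [351.8  78.5] [ 769.7 -148. ]
steel [249  96  18  24 244] [257.  108.5] [691.5  73.6]
steel [315  97  17  22 278] [323.  106.7] [699.3 -81.4]
steel [195 110  14  19 150] [202.  118.1] [665.6 202.5]
steel [363 114  19  19 239] [372.4 122.9] [ 662.3 -196.7]
steel [132 125  33  20 463] [147.7 134.5] [622.8 328.9]
steel [420 137  29  26 405] [434.8 149.2] [ 602.9 -339.2]
steel [184 146  68  94 693] [217.2 193.4] [486.8 157.5]
steel [329 151  62  88 918] [357.9 197.9] [ 485.1 -164.3]
steel [284 185   4  41  94] [285.6 204.2] [ 4.662e+02 -4.000e-01]
long [616. 317.] scene px [332. 327.]
sleeve [654. 191.] scene px [285. 301.]
tall [691.  70.] scene px [241. 277.]
sblock [696. -80.] scene px [204. 246.]
sbush [ 661. -193.] scene px [188. 213.]
ring [ 596. -331.] scene px [176. 173.]
```

View pics/crop1.png

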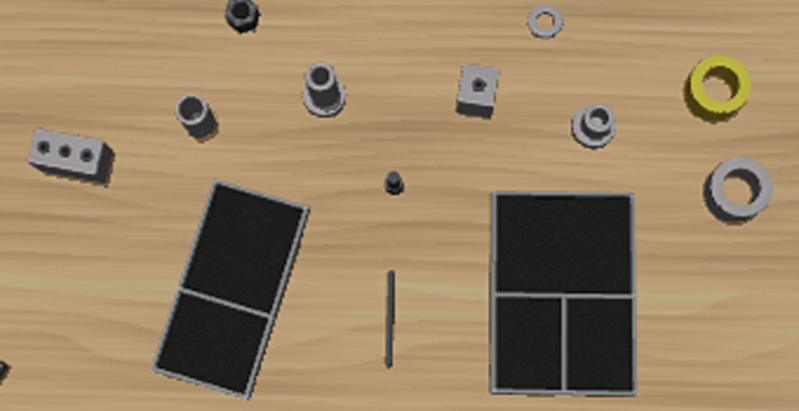

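The crop confirms the choice: 3-hole block (65,151), sleeve with thin wall and no flange (195,110), tall bush (320,75), 1-hole block (478,85), short flanged bush (599,118), steel ring (741,187), and yellow ring (718,85), which I leave alone. Compartment sizes measure 110x91, 77x91, 130x97 and 62x87 mm, which match the spec.

```bash
python3 - <<'E'
from h import *
c=np.load("top0.npz");s=np.load("scene0.npz")
P={"long":((65.5,151),32),"sleeve":((192,104),42),"tall":((320,75),55),"sblock":((479.5,84),32),"sbush":((599,118),30),"ring":((741,187),25)}
f=lambda q:((q[0]+.5)/2.35-.5+120,(q[1]+.5)/2.35-.5+70)
for k,(q,z) in P.items():
    p=ray(c,*f(q),z);print(k,p.round(1),"scene",proj(s,[*p,z]).round(1))
a,b=[ray(c,*f(q),32) for q in((43,147),(87,156))];d=b-a;print("long dir deg",np.degrees(np.arctan2(d[1],d[0])),np.linalg.norm(d))
# short block top corners
a,b=[ray(c,*f(q),32) for q in((464,64),(499,70))];d=b-a;print("short edge",np.degrees(np.arctan2(d[1],d[0])),np.linalg.norm(d))
a,b=[ray(c,*f(q),32) for q in((499,70),(494,106))];d=b-a;print("short edge2",np.degrees(np.arctan2(d[1],d[0])),np.linalg.norm(d))
im=s["pixels"];cv2.imwrite("pics/crop2.png",cv2.resize(im[155:350,150:360],None,fx=3,fy=3,interpolation=cv2.INTER_CUBIC))
E
cat > w.py <<'E'
# wrist look: saves picture, ray helper for equidistant fisheye
from h import *
from station import *
def wray(c,u,v,z):
    K,T=c["K"],c["T"];x=(u-K[0,2])/K[0,0];y=(v-K[1,2])/K[1,1];r=np.hypot(x,y)
    d=np.array([np.sin(r)*x/max(r,1e-9),np.sin(r)*y/max(r,1e-9),np.cos(r)]);d=T[:3,:3]@d;o=T[:3,3]
    return (o+d*(z-o[2])/d[2])[:2]
def wproj(c,p):
    T=np.linalg.inv(c["T"]);q=T[:3,:3]@np.array(p,float)+T[:3,3];t=np.arctan2(np.hypot(q[0],q[1]),q[2]);n=np.hypot(q[0],q[1])
    return np.array([c["K"][0,0]*t*q[0]/n+c["K"][0,2],c["K"][1,1]*t*q[1]/n+c["K"][1,2]])
def st():
    s=sense();R=s["ee_rot"];print("t %.2f"%s["t"],"tcp",s["tcp_pos"].round(1),"psi %.3f"%np.arctan2(R[1,0],R[0,0]),"w %.3f"%s["gripper_width"],"F",s["force"].round(1),"j",s["joints"].round(2));return s
def go(x,y,z,psi=None):
    s=st();R=s["ee_rot"];d=np.array([x,y,z])-s["tcp_pos"];p=np.arctan2(R[1,0],R[0,0])
    sp=0 if psi is None else (p-psi+np.pi/2)%np.pi-np.pi/2
    e=p if psi is None else p-sp
    print("spin %.3f"%sp,"; cm before spin",(R.T@d/10).round(2),"; after spin",np.round([(np.cos(e)*d[0]+np.sin(e)*d[1])/10,(np.sin(e)*d[0]-np.cos(e)*d[1])/10,-d[2]/10],2))
E
python3 -c "
from w import *
go(597,-333,250,0)"
```

```text
long [618.7 322.7] scene [332.6 329.1]
sleeve [665.5 197.8] scene [283.4 305.8]
tall [692.   72.7] scene [241.8 277.6]
sblock [695.4 -81.7] scene [203.5 244.9]
sbush [ 664.1 -198.5] scene [185.8 212.5]
ring [ 599.8 -335.9] scene [174.3 172.8]
long dir deg -100.39206333485852 45.0538450114939
short edge -99.03937564130669 34.771913268202006
short edge2 173.29343201435384 36.94936214413126
t 0.10 tcp [ 231.7 -525.9  303.1] psi 0.415 w 0.999 F [-0.7  0.3  1.1] j [-1.36  0.18  1.61  0.    1.35 -0.21]
spin 0.415 ; cm before spin [41.21 -2.92  5.33] ; after spin [ 36.53 -19.29   5.31]
```

View pics/crop2.png

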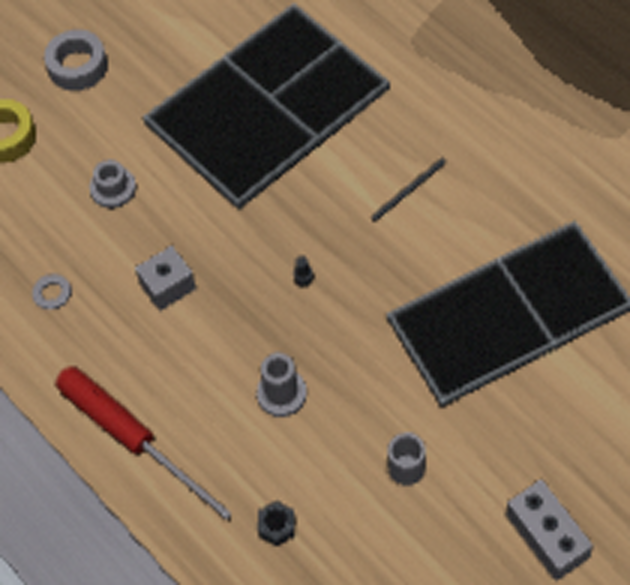

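The scene crop agrees with the projections to about 1 px for every part (e.g. ring at (76,56) and short bush at (111,173) in the crop). I'll start with the ring.

>>> jog_arm(moves="0 0 0 0.14; 0 0 0 0.14; 0 0 0 0.135; 4.6 -2.4 0 0; 4.6 -2.4 0 0; 4.6 -2.4 0 0; 4.6 -2.4 0 0; 4.6 -2.4 0 0", jaw=8.5, force=60)

```text
t: 1.1
tcp_pos: [463.0, -405.2, 303.5]
ee_rot: [[1.0, -0.0, -0.0], [-0.0, -1.0, 0.0], [-0.0, -0.0, -1.0]]
force: [0.7, -0.8, -0.9]
gripper_width: 0.994
```

>>> jog_arm(moves="4.6 -2.4 0 0; 4.6 -2.3 2 0; 4.6 -2.3 2 0; 0 0 1 0; 0 0 0 0; 0 0 0 0; 0 0 0 0; 0 0 0 0")

```text
t: 2.1
tcp_pos: [599.4, -337.1, 254.8]
ee_rot: [[1.0, -0.001, 0.001], [-0.001, -1.0, -0.001], [0.001, 0.001, -1.0]]
force: [-0.4, 0.3, 0.2]
gripper_width: 0.992
```

```bash
python3 - <<'E'
from w import *
go(600.5,-335,250,0)
c=camera("wrist");np.savez("w1.npz",**c);cv2.imwrite("pics/w1.png",c["pixels"]);print(c["K"].tolist(),c["T"].round(3).tolist())
print(wproj(c,[600,-335.5,25]),wproj(c,[664,-198,30]))
E
```

```text
t 2.10 tcp [ 599.4 -337.1  254.8] psi -0.001 w 0.992 F [-0.4  0.3  0.2] j [-0.68  0.47  1.34 -0.    1.33  0.89]
spin -0.001 ; cm before spin [ 0.11 -0.21  0.48] ; after spin [ 0.11 -0.21  0.48]
[[325.19226210127806, 0.0, 276.6879096259523], [0.0, 325.19226210127806, 206.35146760915217], [0.0, 0.0, 1.0]] [[-0.001, -0.953, -0.302, 675.207], [-1.0, 0.001, -0.001, -337.442], [0.001, 0.302, -0.953, 325.057], [0.0, 0.0, 0.0, 1.0]]
[274.37979447 186.43266756] [131.25092903 124.82772057]
```

View pics/w1.png

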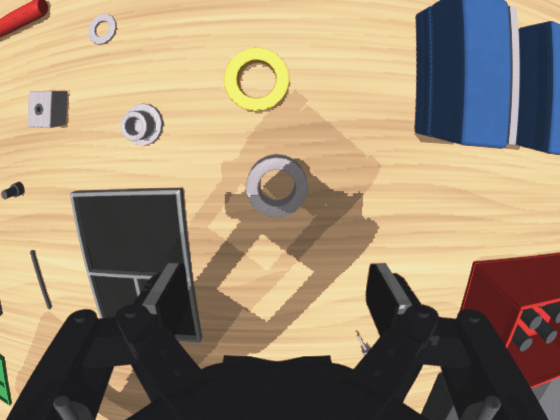

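The wrist view shows the ring at (276,184), 2 px from the prediction. The finger gap straddles it and the yellow ring is clear of the fingers. Descending.

>>> jog_arm(moves="0.25 0 4 0; 0 0 4 0; 0 0 4 0; 0 0 3.5 0; 0 0 2.4 0; 0 0 0 0; 0 0 0 0; 0 0 0 0")

```text
t: 3.15
tcp_pos: [603.3, -337.1, 77.0]
ee_rot: [[1.0, -0.0, 0.003], [-0.0, -1.0, -0.002], [0.003, 0.002, -1.0]]
force: [0.5, -0.4, -0.4]
gripper_width: 0.997
```

>>> jog_arm(moves="0 0 0 0; 0 0 0 0; 0 0 0 0; 0 0 0 0; 0 0 0 0; 0 0 0 0; 0 0 0 0; 0 0 0 0", jaw=4.5, force=60)

```text
t: 4.15
tcp_pos: [602.9, -336.9, 76.4]
ee_rot: [[1.0, -0.0, 0.002], [-0.0, -1.0, -0.001], [0.002, 0.001, -1.0]]
force: [0.7, 0.9, 5.2]
gripper_width: 0.668
```

>>> jog_arm(moves="0 0 -1 0; 0 0 -3 0; 0 0 -3 0; -1.2 -3.4 0 0; -1.2 -3.4 0 0; -1.2 -3.4 0 0; -1.2 -3.4 0 0; -1.1 -3.3 0 0")

```text
t: 5.15
tcp_pos: [542.2, -165.8, 144.6]
ee_rot: [[1.0, -0.0, -0.001], [-0.0, -1.0, 0.001], [-0.001, -0.001, -1.0]]
force: [0.2, -0.8, -5.1]
gripper_width: 0.667
```

```bash
python3 - <<'E'
from w import *
go(544,-168,79.5,0)
c=camera("wrist");np.savez("w2.npz",**c);cv2.imwrite("pics/w2.png",c["pixels"])
print([wproj(c,p).round() for p in ([544,-168,25+70],[664,-198,30],[695.5,-82,32])])
E
```

```text
t 5.15 tcp [ 542.2 -165.8  144.6] psi -0.000 w 0.667 F [ 0.2 -0.8 -5.1] j [-0.51  0.36  1.74  0.    1.04  1.06]
spin -0.000 ; cm before spin [0.18 0.22 6.51] ; after spin [0.18 0.22 6.51]
[array([281., 286.]), array([334.,  28.]), array([135., -11.])]
```

View pics/w2.png

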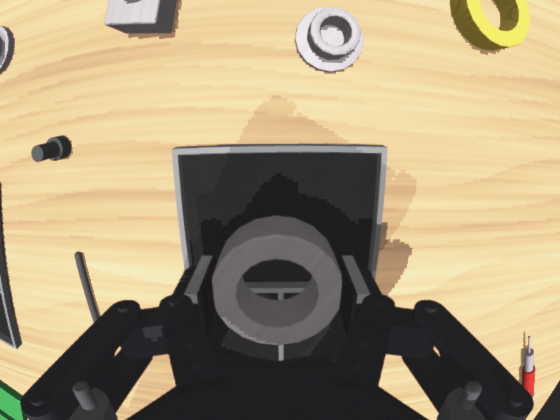

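The ring (281,280) is held between the pads over the large compartment. Lowering it.

>>> jog_arm(moves="0.2 0.2 2 0; 0 0 2 0; 0 0 1.2 0; 0 0 0.6 0; 0 0 0.4 0; 0 0 0.2 0; 0 0 0 0; 0 0 0 0")

```text
t: 6.2
tcp_pos: [545.6, -169.4, 81.3]
ee_rot: [[1.0, -0.0, 0.001], [-0.0, -1.0, -0.0], [0.001, 0.0, -1.0]]
force: [0.1, 0.1, -3.9]
gripper_width: 0.669
```

>>> jog_arm(moves="0 0 0.12 0; 0 0 0.03 0; 0 0 0.02 0; 0 0 0 0; 0 0 0 0; 0 0 0 0; 0 0 0 0; 0 0 0 0")

```text
t: 7.2
tcp_pos: [545.3, -169.3, 79.4]
ee_rot: [[1.0, -0.0, -0.0], [-0.0, -1.0, -0.0], [-0.0, 0.0, -1.0]]
force: [-2.6, 1.1, 2.0]
gripper_width: 0.666
```

Force flipped to +2 N, so the ring is resting on the floor. Releasing and rising.

>>> jog_arm(moves="0 0 0 0; 0 0 0 0; 0 0 0 0; 0 0 0 0; 0 0 -2 0; 0 0 -4 0; 0 0 -5 0; 0 0 -5 0", jaw=7.6)

```text
t: 8.2
tcp_pos: [545.3, -169.2, 242.2]
ee_rot: [[1.0, -0.0, 0.001], [-0.0, -1.0, -0.001], [0.001, 0.001, -1.0]]
force: [1.0, -0.4, 0.4]
gripper_width: 0.892
```

>>> jog_arm(moves="3 0.7 0 0; 3 0.8 0 0; 3 0.8 0 0; 3 0.8 0 0; 0 0 0 0; 0 0 0 0; 0 0 0 0; 0 0 0 0", jaw=7)

```text
t: 9.2
tcp_pos: [664.9, -200.2, 239.6]
ee_rot: [[1.0, -0.0, 0.0], [-0.0, -1.0, -0.0], [0.0, 0.0, -1.0]]
force: [0.1, 0.4, 0.5]
gripper_width: 0.82
```

```bash
python3 - <<'E'
from w import *
go(664,-200,83,0)
c=camera("wrist");np.savez("w3.npz",**c);cv2.imwrite("pics/w3.png",c["pixels"])
print([wproj(c,p).round() for p in ([664,-198,30],[695.5,-82,32],[545,-169,28])])
E
```

```text
t 9.20 tcp [ 664.9 -200.2  239.6] psi -0.000 w 0.820 F [0.1 0.4 0.5] j [-0.46  0.5   1.33  0.    1.31  1.11]
spin -0.000 ; cm before spin [-0.09 -0.02 15.66] ; after spin [-0.09 -0.02 15.66]
[array([274., 193.]), array([147., 161.]), array([246., 303.])]
```

View pics/w3.png

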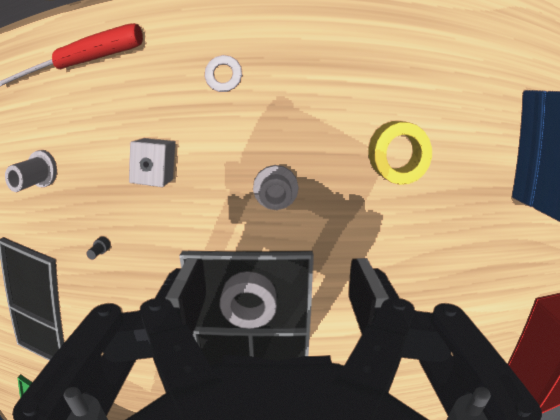

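The short bush is at (279,187), about 4 px from the prediction, so I take (667,-202). The ring stands in its compartment at (247,300).

>>> jog_arm(moves="0.25 0.15 4 0; 0 0 4 0; 0 0 4 0; 0 0 2.5 0; 0 0 1.1 0; 0 0 0 0; 0 0 0 0; 0 0 0 0")

```text
t: 10.25
tcp_pos: [668.6, -202.2, 84.9]
ee_rot: [[1.0, -0.0, 0.002], [-0.0, -1.0, -0.001], [0.002, 0.001, -1.0]]
force: [0.6, 0.3, 0.3]
gripper_width: 0.818
```

>>> jog_arm(moves="0 0 0 0; 0 0 0 0; 0 0 0 0; 0 0 0 0; 0 0 0 0; 0 0 0 0; 0 0 0 0; 0 0 0 0", jaw=1.5)

```text
t: 11.25
tcp_pos: [668.2, -202.0, 83.8]
ee_rot: [[1.0, -0.0, 0.001], [-0.0, -1.0, -0.0], [0.001, 0.0, -1.0]]
force: [-0.1, 0.1, 5.5]
gripper_width: 0.32
```

>>> jog_arm(moves="0 0 -1 0; 0 0 -3 0; 0 0 -3 0; -2.6 -4.2 0 0; -2.6 -4.2 0 0; -2.6 -4.2 0 0; -2.6 -4.2 0 0; -2.6 -4.2 0 0")

```text
t: 12.25
tcp_pos: [536.4, 9.5, 153.0]
ee_rot: [[1.0, -0.0, -0.001], [-0.0, -1.0, 0.0], [-0.001, -0.0, -1.0]]
force: [0.8, -0.7, -1.3]
gripper_width: 0.318
```

>>> jog_arm(moves="-2.6 -4.2 0 0; -2.6 -4.2 0 0; -2.6 -4.2 0 0; -2.4 -3.9 0 0; 0 0 0 0; 0 0 0 0; 0 0 0 0; 0 0 0 0")

```text
t: 13.25
tcp_pos: [436.5, 172.4, 153.2]
ee_rot: [[1.0, -0.002, 0.0], [-0.002, -1.0, -0.0], [0.0, 0.0, -1.0]]
force: [0.5, 0.1, -2.0]
gripper_width: 0.321
```

```bash
python3 - <<'E'
from w import *
go(436.7,173.4,86.9,0)
c=camera("wrist");np.savez("w4.npz",**c);cv2.imwrite("pics/w4.png",c["pixels"])
print([wproj(c,p).round() for p in ([437,173,3],[532,148,3],[618.5,322.5,32])])
E
```

```text
t 13.25 tcp [436.5 172.4 153.2] psi -0.002 w 0.321 F [ 0.5  0.1 -2. ] j [ 0.12  0.15  1.99 -0.    1.01  1.7 ]
spin -0.002 ; cm before spin [ 0.02 -0.1   6.63] ; after spin [ 0.02 -0.1   6.63]
[array([275., 213.]), array([313.,  78.]), array([ 60., -23.])]
```

View pics/w4.png

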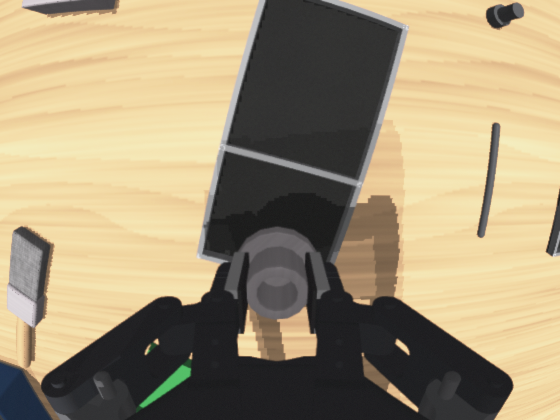

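The bush is held, and the small compartment's centre is seen at (278,213) against a predicted (275,213). Lowering.

>>> jog_arm(moves="0 -0.1 2 0; 0 0 2 0; 0 0 1.3 0; 0 0 0.7 0; 0 0 0.3 0; 0 0 0.2 0; 0 0 0 0; 0 0 0 0")

```text
t: 14.3
tcp_pos: [436.1, 174.3, 88.5]
ee_rot: [[1.0, -0.0, 0.001], [-0.0, -1.0, 0.0], [0.001, -0.0, -1.0]]
force: [0.5, 0.6, -1.3]
gripper_width: 0.321
```

>>> jog_arm(moves="0 0 0.1 0; 0 0 0.03 0; 0 0 0 0; 0 0 0 0; 0 0 0 0; 0 0 0 0; 0 0 0 0; 0 0 0 0")

```text
t: 15.3
tcp_pos: [435.9, 174.2, 86.9]
ee_rot: [[1.0, -0.0, 0.0], [-0.0, -1.0, 0.0], [0.0, -0.0, -1.0]]
force: [-0.6, 0.2, -1.7]
gripper_width: 0.32
```

>>> jog_arm(moves="0 0 0.04 0; 0 0 0.03 0; 0 0 0 0; 0 0 0 0; 0 0 0 0; 0 0 0 0; 0 0 0 0; 0 0 0 0")

```text
t: 16.3
tcp_pos: [436.0, 174.2, 86.7]
ee_rot: [[1.0, -0.0, -0.0], [-0.0, -1.0, -0.0], [-0.0, 0.0, -1.0]]
force: [-2.6, -0.6, 6.1]
gripper_width: 0.319
```

Contact. Releasing, then on to the tall bush.

>>> jog_arm(moves="0 0 0 0; 0 0 0 0; 0 0 0 0; 0 0 0 0; 0 0 -2 0; 0 0 -4 0; 0 0 -5 0; 0 0 -5 0", jaw=5)

```text
t: 17.3
tcp_pos: [435.6, 174.2, 247.6]
ee_rot: [[1.0, -0.0, -0.0], [-0.0, -1.0, -0.0], [-0.0, 0.0, -1.0]]
force: [0.8, 0.6, -0.6]
gripper_width: 0.583
```

>>> jog_arm(moves="4.3 1.7 0 0; 4.3 1.7 0 0; 4.3 1.7 0 0; 4.3 1.7 0 0; 4.3 1.7 0 0; 4.1 1.6 0 0; 0 0 0 0; 0 0 0 0", jaw=7)

```text
t: 18.3
tcp_pos: [691.2, 73.3, 245.4]
ee_rot: [[1.0, -0.0, -0.002], [-0.0, -1.0, 0.0], [-0.002, -0.0, -1.0]]
force: [-0.6, -0.3, 1.0]
gripper_width: 0.817
```

```bash
python3 - <<'E'
from w import *
go(693,72.5,98,0)
c=camera("wrist");np.savez("w5.npz",**c);cv2.imwrite("pics/w5.png",c["pixels"])
print([wproj(c,p).round() for p in ([692.5,72.5,55],[665.5,198,42],[618.5,322.5,32],[695.5,-82,32],[437,174,33])])
E
```

```text
t 18.30 tcp [691.2  73.3 245.4] psi -0.000 w 0.817 F [-0.6 -0.3  1. ] j [-0.06  0.49  1.32  0.    1.33  1.51]
spin -0.000 ; cm before spin [ 0.21  0.09 14.74] ; after spin [ 0.18  0.08 14.74]
[array([277., 196.]), array([145., 220.]), array([ 60., 254.]), array([435., 188.]), array([198., 383.])]
```

View pics/w5.png

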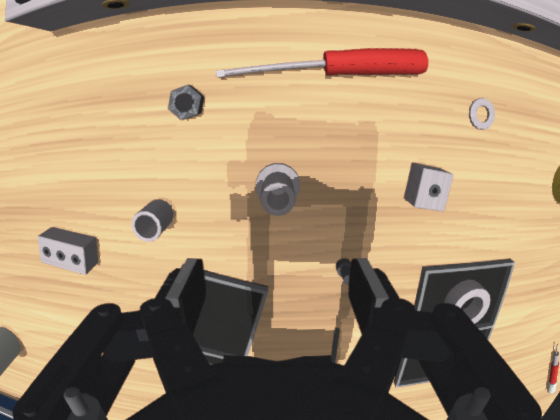

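The tall bush's bore is at (277,198), against a predicted (277,196). The sleeve at (150,224) is well clear of the fingers. Descending and gripping.

>>> jog_arm(moves="0 0.1 4 0; 0 0 4 0; 0 0 4 0; 0 0 2.2 0; 0 0 1 0; 0 0 0 0; 0 0 0 0; 0 0 0 0")

```text
t: 19.35
tcp_pos: [692.8, 72.1, 95.8]
ee_rot: [[1.0, -0.0, 0.003], [-0.0, -1.0, -0.0], [0.003, 0.0, -1.0]]
force: [0.9, 0.7, -0.0]
gripper_width: 0.819
```

>>> jog_arm(moves="0 0 0 0; 0 0 0 0; 0 0 0 0; 0 0 0 0; 0 0 0 0; 0 0 0 0; 0 0 0 0; 0 0 0 0", jaw=1.5)

```text
t: 20.35
tcp_pos: [692.2, 72.1, 94.7]
ee_rot: [[1.0, -0.0, 0.001], [-0.0, -1.0, -0.0], [0.001, 0.0, -1.0]]
force: [-2.1, -0.2, 4.8]
gripper_width: 0.339
```

>>> jog_arm(moves="0 0 -1 0; 0 0 -3 0; 0 0 -3 0; -3.1 2.6 0 0; -3.1 2.6 0 0; -3.1 2.6 0 0; -3.1 2.6 0 0; -3.1 2.6 0 0")

```text
t: 21.35
tcp_pos: [535.3, -58.3, 163.8]
ee_rot: [[1.0, -0.0, -0.001], [-0.0, -1.0, 0.0], [-0.001, -0.0, -1.0]]
force: [-0.2, -0.7, -3.6]
gripper_width: 0.335
```

>>> jog_arm(moves="-3.1 2.6 0 0; -3.1 2.6 0 0; -3.1 2.6 0 0; 0 0 0 0; 0 0 0 0; 0 0 0 0; 0 0 0 0; 0 0 0 0")

```text
t: 22.35
tcp_pos: [444.1, -135.4, 164.1]
ee_rot: [[1.0, 0.001, -0.0], [0.001, -1.0, 0.0], [-0.0, -0.0, -1.0]]
force: [-0.2, -0.2, -3.2]
gripper_width: 0.338
```

```bash
python3 - <<'E'
from w import *
go(445,-135.7,97.7,0)
c=camera("wrist");np.savez("w6.npz",**c);cv2.imwrite("pics/w6.png",c["pixels"])
print([wproj(c,p).round() for p in ([445,-136,3],[446,-204,3],[545,-169,28])])
E
```

```text
t 22.35 tcp [ 444.1 -135.4  164.1] psi 0.001 w 0.338 F [-0.2 -0.2 -3.2] j [-0.55  0.12  1.99 -0.    1.03  1.02]
spin 0.001 ; cm before spin [0.09 0.03 6.64] ; after spin [0.09 0.03 6.64]
[array([277., 208.]), array([366., 207.]), array([330.,  68.])]
```

View pics/w6.png

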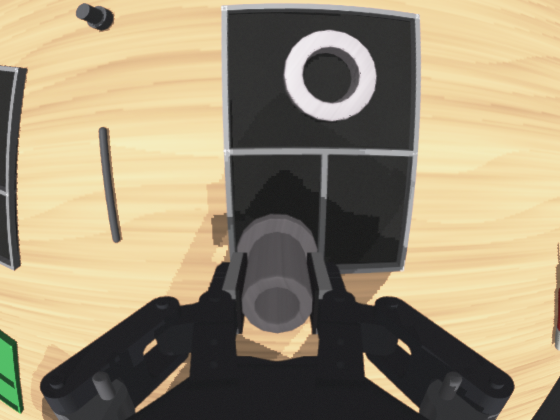

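The tall bush is held at (277,270), centred on its compartment at (278,211). The ring is centred in its own compartment at (331,75). Lowering.

>>> jog_arm(moves="0 0 2 0; 0 0 2 0; 0 0 1.3 0; 0 0 0.7 0; 0 0 0.3 0; 0 0 0.2 0; 0 0 0.1 0; 0 0 0 0")

```text
t: 23.4
tcp_pos: [444.0, -135.9, 98.4]
ee_rot: [[1.0, -0.0, 0.0], [-0.0, -1.0, -0.0], [0.0, 0.0, -1.0]]
force: [-0.2, -0.4, -2.5]
gripper_width: 0.336
```

>>> jog_arm(moves="0 0 0.04 0; 0 0 0.04 0; 0 0 0 0; 0 0 0 0; 0 0 0 0; 0 0 0 0; 0 0 0 0; 0 0 0 0")

```text
t: 24.4
tcp_pos: [443.9, -135.9, 97.6]
ee_rot: [[1.0, -0.0, 0.0], [-0.0, -1.0, -0.0], [0.0, 0.0, -1.0]]
force: [-2.4, 1.8, 6.0]
gripper_width: 0.339
```

>>> jog_arm(moves="0 0 0 0; 0 0 0 0; 0 0 0 0; 0 0 0 0; 0 0 -2 0; 0 0 -4 0; 0 0 -4 0; 0 0 -4 0", jaw=5)

```text
t: 25.4
tcp_pos: [443.6, -135.7, 238.6]
ee_rot: [[1.0, -0.0, -0.0], [-0.0, -1.0, 0.0], [-0.0, -0.0, -1.0]]
force: [-0.2, -0.5, -0.3]
gripper_width: 0.584
```

>>> jog_arm(moves="4.2 -0.9 0 0; 4.2 -0.9 0 0; 4.2 -0.9 0 0; 4.2 -0.9 0 0; 4.2 -0.9 0 0; 4.1 -0.9 0 0; 0 0 0 0; 0 0 0 0", jaw=7)

```text
t: 26.4
tcp_pos: [694.1, -81.8, 236.6]
ee_rot: [[1.0, 0.0, -0.002], [0.0, -1.0, 0.0], [-0.002, -0.0, -1.0]]
force: [-0.3, 0.5, 0.3]
gripper_width: 0.823
```

```bash
python3 - <<'E'
from w import *
go(696,-82,84,-0.14)
c=camera("wrist");np.savez("w7.npz",**c)
u,v=wproj(c,[695.5,-82,32]).round().astype(int);print(u,v)
im=c["pixels"]; cv2.imwrite("pics/w7.png",cv2.resize(im[v-50:v+50,u-70:u+70],None,fx=5,fy=5,interpolation=cv2.INTER_CUBIC))
E
```

```text
t 26.40 tcp [694.1 -81.8 236.6] psi 0.000 w 0.823 F [-0.3  0.5  0.3] j [-0.29  0.51  1.32 -0.    1.32  1.28]
spin 0.140 ; cm before spin [ 0.21  0.03 15.26] ; after spin [ 0.19 -0.   15.26]
277 192
```

View pics/w7.png

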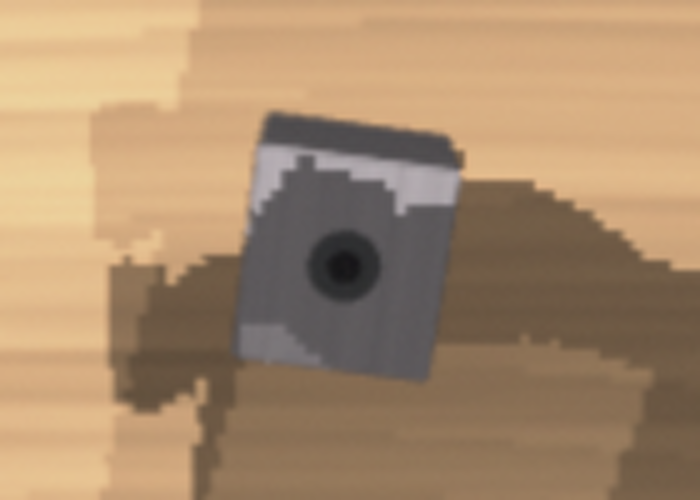

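The block's top-face centre is at crop (347,263), its edges are turned 7.4°, and the 36 mm side lies along the jaw direction. The arm is already within 2 mm, so I spin 0.13 and descend.

>>> jog_arm(moves="0 0 3 0.13; 0 0 4 0; 0 0 4 0; 0 0 3 0; 0 0 1.2 0; 0 0 0 0; 0 0 0 0; 0 0 0 0")

```text
t: 27.45
tcp_pos: [695.8, -82.1, 87.3]
ee_rot: [[0.992, -0.13, 0.003], [-0.13, -0.992, -0.001], [0.003, 0.0, -1.0]]
force: [1.0, -0.1, 0.1]
gripper_width: 0.818
```

>>> jog_arm(moves="0 0 0 0; 0 0 0 0; 0 0 0 0; 0 0 0 0; 0 0 0 0; 0 0 0 0; 0 0 0 0; 0 0 0 0", jaw=2)

```text
t: 28.45
tcp_pos: [695.3, -81.9, 86.1]
ee_rot: [[0.992, -0.13, 0.001], [-0.13, -0.992, -0.0], [0.001, 0.0, -1.0]]
force: [-0.5, 1.3, 6.3]
gripper_width: 0.409
```

>>> jog_arm(moves="0 0 -1 0; 0 0 -3 0; 0 0 -3 -0.13; -4.2 2.1 0 0; -4.2 2.1 0 0; -4.2 2.1 0 0; -4.2 2.1 0 0; -4.2 2.1 0 0")

```text
t: 29.45
tcp_pos: [482.9, -187.0, 155.0]
ee_rot: [[1.0, 0.0, -0.001], [0.0, -1.0, 0.001], [-0.001, -0.001, -1.0]]
force: [0.3, -0.7, -3.0]
gripper_width: 0.406
```

>>> jog_arm(moves="-3.9 2.1 0 0; 0 0 0 0; 0 0 0 0; 0 0 0 0; 0 0 0 0; 0 0 0 0; 0 0 0 0; 0 0 0 0")

```text
t: 30.45
tcp_pos: [445.9, -207.7, 155.3]
ee_rot: [[1.0, -0.0, -0.0], [-0.0, -1.0, 0.0], [-0.0, -0.0, -1.0]]
force: [-1.0, 0.6, -2.6]
gripper_width: 0.411
```

```bash
python3 - <<'E'
from w import *
go(446,-208,89.1,0)
c=camera("wrist");np.savez("w8.npz",**c);cv2.imwrite("pics/w8.png",c["pixels"])
print([wproj(c,p).round() for p in ([444,-136,58],[446,-204,3],[446,-208,100])])
E
```

```text
t 30.45 tcp [ 445.9 -207.7  155.3] psi -0.000 w 0.411 F [-1.   0.6 -2.6] j [-0.68  0.19  1.93 -0.    1.02  0.89]
spin -0.000 ; cm before spin [0.01 0.03 6.62] ; after spin [0.01 0.03 6.62]
[array([155., 245.]), array([271., 213.]), array([276., 283.])]
```

View pics/w8.png

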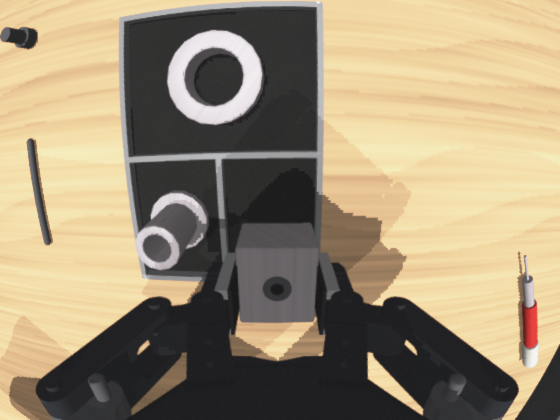

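The short block is held square and aimed at its compartment (271,213). The tall bush stands upright at (180,222), clear of the fingers. Lowering.

>>> jog_arm(moves="0 0 2 0; 0 0 2 0; 0 0 1.3 0; 0 0 0.7 0; 0 0 0.3 0; 0 0 0.2 0; 0 0 0.1 0; 0 0 0 0")

```text
t: 31.5
tcp_pos: [446.0, -207.9, 89.6]
ee_rot: [[1.0, -0.0, 0.0], [-0.0, -1.0, -0.0], [0.0, 0.0, -1.0]]
force: [0.4, 0.2, -3.4]
gripper_width: 0.407
```

>>> jog_arm(moves="0 0 0.04 0; 0 0 0.04 0; 0 0 0 0; 0 0 0 0; 0 0 0 0; 0 0 0 0; 0 0 0 0; 0 0 0 0")

```text
t: 32.5
tcp_pos: [446.0, -207.9, 89.1]
ee_rot: [[1.0, -0.0, 0.0], [-0.0, -1.0, -0.0], [0.0, 0.0, -1.0]]
force: [-3.5, 0.6, 5.0]
gripper_width: 0.407
```

Contact. Releasing, then moving over to the long block.

>>> jog_arm(moves="0 0 0 0; 0 0 0 0; 0 0 0 0; 0 0 0 0; 0 0 -2 0; 0 0 -4 0; 0 0 -5 0; 0 0 -4 0", jaw=5)

```text
t: 33.5
tcp_pos: [446.0, -207.9, 240.6]
ee_rot: [[1.0, -0.0, 0.001], [-0.0, -1.0, -0.001], [0.001, 0.001, -1.0]]
force: [0.4, 0.1, 0.0]
gripper_width: 0.589
```

>>> jog_arm(moves="1.7 -5.3 0 0; 1.7 -5.3 0 0; 1.7 -5.3 0 0; 1.7 -5.3 0 0; 1.7 -5.3 0 0; 1.7 -5.3 0 0; 1.7 -5.3 0 0; 1.7 -5.3 0 0")

```text
t: 34.5
tcp_pos: [582.2, 218.0, 238.5]
ee_rot: [[1.0, -0.0, 0.0], [-0.0, -1.0, -0.0], [0.0, 0.0, -1.0]]
force: [0.4, -0.4, 0.5]
gripper_width: 0.585
```

>>> jog_arm(moves="1.8 -5.3 0 0; 1.8 -5.3 0 0; 0 0 0 -0.17; 0 0 0 -0.17; 0 0 0 -0.17; 0 0 0 -0.17; 0 0 0 -0.17; 0 0 0 -0.17", jaw=7)

```text
t: 35.5
tcp_pos: [617.8, 322.1, 238.2]
ee_rot: [[0.519, 0.855, -0.001], [0.855, -0.519, -0.0], [-0.0, -0.0, -1.0]]
force: [0.5, -0.4, 0.4]
gripper_width: 0.815
```

>>> jog_arm(moves="0 0 0 -0.18; 0 0 0 -0.18; 0 0 0 0; 0 0 0 0; 0 0 0 0; 0 0 0 0; 0 0 0 0; 0 0 0 0")

```text
t: 36.5
tcp_pos: [617.9, 322.2, 238.6]
ee_rot: [[0.19, 0.982, 0.0], [0.982, -0.19, 0.0], [0.0, 0.0, -1.0]]
force: [0.7, -0.6, 0.0]
gripper_width: 0.819
```

```bash
python3 - <<'E'
from w import *
go(618.7,322.7,84,1.39)
c=camera("wrist");np.savez("w9.npz",**c);cv2.imwrite("pics/w9.png",c["pixels"])
print(wproj(c,[618.7,322.7,32]),wproj(c,[*sense()["tcp_pos"][:2],32]))
E
```

```text
t 36.50 tcp [617.9 322.2 238.6] psi 1.380 w 0.819 F [ 0.7 -0.6  0. ] j [0.31 0.5  1.32 0.   1.32 0.5 ]
spin -0.010 ; cm before spin [ 0.06  0.07 15.46] ; after spin [ 0.06  0.07 15.46]
[279.20802288 193.65277269] [278.44434932 194.39598297]
```

View pics/w9.png

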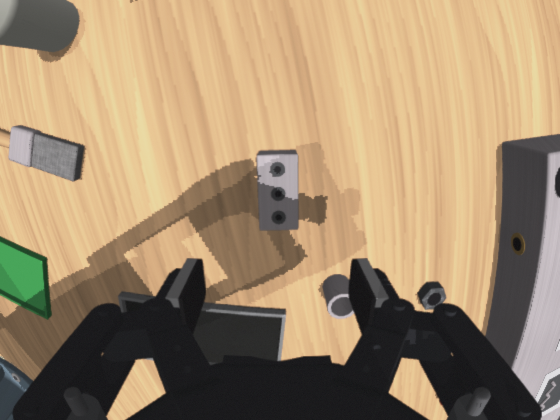

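The long block's middle hole is at (278.5,194), right under the tool axis, and it is aligned to about 1°. The sleeve at (337,292) is about 130 mm away from the block. Descending.

>>> jog_arm(moves="0 0 4 0; 0 0 4 0; 0 0 4 0; 0 0 2.5 0; 0 0 1 0; 0 0 0 0; 0 0 0 0; 0 0 0 0")

```text
t: 37.55
tcp_pos: [618.8, 322.5, 85.2]
ee_rot: [[0.19, 0.982, 0.002], [0.982, -0.19, 0.001], [0.001, 0.002, -1.0]]
force: [0.3, 0.1, 0.2]
gripper_width: 0.823
```

>>> jog_arm(moves="0 0 0 0; 0 0 0 0; 0 0 0 0; 0 0 0 0; 0 0 0 0; 0 0 0 0; 0 0 0 0; 0 0 0 0", jaw=2, force=80)

```text
t: 38.55
tcp_pos: [618.4, 322.3, 84.6]
ee_rot: [[0.19, 0.982, 0.001], [0.982, -0.19, 0.0], [0.001, 0.001, -1.0]]
force: [-1.7, -0.2, 5.6]
gripper_width: 0.399
```

>>> jog_arm(moves="0 0 -1 0; 0 0 -3 0; 0 0 -3 0; -4.7 -1.3 0 0; -4.7 -1.3 0 0; -4.7 -1.3 0 0; -4.7 -1.3 0 0; 0 0 0 0.07")

```text
t: 39.55
tcp_pos: [528.4, 144.8, 152.3]
ee_rot: [[0.262, 0.965, -0.005], [0.965, -0.262, -0.001], [-0.002, -0.004, -1.0]]
force: [-0.2, 1.0, -5.2]
gripper_width: 0.401
```

>>> jog_arm(moves="0 0 0 0; 0 0 0 0; 0 0 0 0; 0 0 0 0; 0 0 0 0; 0 0 0 0; 0 0 0 0; 0 0 0 0")

```text
t: 40.55
tcp_pos: [531.2, 147.5, 153.6]
ee_rot: [[0.258, 0.966, 0.0], [0.966, -0.258, 0.0], [0.0, 0.0, -1.0]]
force: [0.5, -0.2, -5.4]
gripper_width: 0.4
```

```bash
python3 - <<'E'
from w import *
go(531.8,147.7,87.6,1.307)
c=camera("wrist");np.savez("w10.npz",**c);cv2.imwrite("pics/w10.png",c["pixels"])
E
```

```text
t 40.55 tcp [531.2 147.5 153.6] psi 1.310 w 0.400 F [ 0.5 -0.2 -5.4] j [0.06 0.31 1.78 0.   1.05 0.32]
spin 0.003 ; cm before spin [0.04 0.05 6.6 ] ; after spin [0.04 0.05 6.6 ]
```

View pics/w10.png

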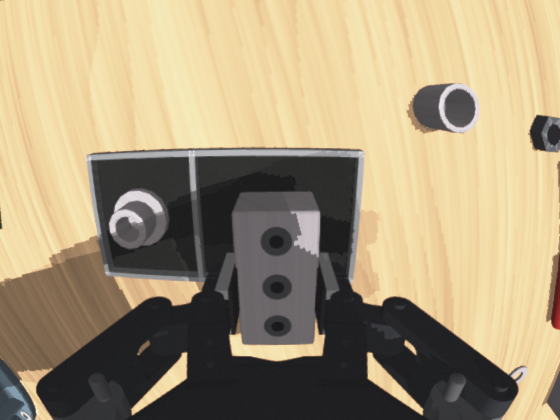

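The long block (276,285) is centred on the larger compartment (columns 200–355). The short bush stands in the smaller one at (133,220). Lowering.

>>> jog_arm(moves="0 0 2 0; 0 0 2 0; 0 0 1.3 0; 0 0 0.7 0; 0 0 0.3 0; 0 0 0.2 0; 0 0 0.05 0; 0 0 0 0")

```text
t: 41.6
tcp_pos: [531.4, 147.5, 88.4]
ee_rot: [[0.258, 0.966, 0.001], [0.966, -0.258, 0.0], [0.0, 0.001, -1.0]]
force: [-0.7, 0.3, -7.0]
gripper_width: 0.405
```

>>> jog_arm(moves="0 0 0.05 0; 0 0 0.03 0; 0 0 0 0; 0 0 0 0; 0 0 0 0; 0 0 0 0; 0 0 0 0; 0 0 0 0")

```text
t: 42.6
tcp_pos: [531.3, 147.5, 87.5]
ee_rot: [[0.258, 0.966, 0.0], [0.966, -0.258, 0.0], [0.0, 0.0, -1.0]]
force: [-2.0, -0.4, 0.8]
gripper_width: 0.402
```

>>> jog_arm(moves="0 0 0.02 0; 0 0 0 0; 0 0 0 0; 0 0 0 0; 0 0 -2 0; 0 0 -4 0; 0 0 -5 0; 0 0 -5 0", jaw=5)

```text
t: 43.6
tcp_pos: [530.9, 147.4, 248.5]
ee_rot: [[0.258, 0.966, -0.0], [0.966, -0.258, 0.0], [-0.0, -0.0, -1.0]]
force: [1.1, -0.9, 0.1]
gripper_width: 0.588
```

>>> jog_arm(moves="0 -2.5 -4 0; 0 -2.5 -4 0; 0 -2.5 -2 0; 0 -2.5 0 0; 0 -2.5 0 0; 0 0 0 0; 0 0 0 0; 0 0 0 0")

```text
t: 44.6
tcp_pos: [411.1, 179.5, 347.0]
ee_rot: [[0.259, 0.966, -0.0], [0.966, -0.259, -0.0], [-0.0, -0.0, -1.0]]
force: [-0.4, -0.1, -1.1]
gripper_width: 0.586
```

```bash
python3 - <<'E'
from w import *
st()
a=camera("scene")["pixels"];b=camera("wrist")["pixels"]
cv2.imwrite("pics/end.png",np.hstack([cv2.resize(a[130:350,100:370],(399,325),interpolation=cv2.INTER_CUBIC),cv2.resize(b,(400,325))]))
E
```

```text
t 44.60 tcp [411.1 179.5 347. ] psi 1.309 w 0.586 F [-0.4 -0.1 -1.1] j [ 0.15 -0.15  1.85 -0.    1.44  0.41]
```

View pics/end.png

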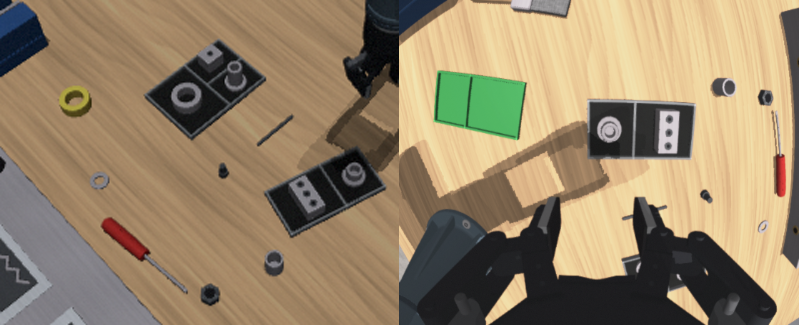

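In the scene view (left half), all five parts stand upright in their compartments: ring (187,97), short block (209,53), tall bush (235,75), long block (307,195) and short bush (353,172). The sleeve is still standing at (274,263), and the arm is clear of everything.

```bash
python3 -c "
from station import *
print(close_job())"
```

```text
the job is handed in; nothing more can be done
None
```

Both kits are made up and the job is handed in, at about 45 s of the 128 s allowed; no verdict was reported.

- **Two-compartment tray:** the long block is in the larger compartment and the short flanged bush in the smaller one.
- **Three-compartment tray:** the ring is in the large compartment. The tall flanged bush and the short block have one small compartment each.
- **Placing:** I lowered each part until the wrist force showed it resting on the tray floor, then released it.
- **Last check:** scene and wrist pictures showed all five parts upright in their compartments, with the arm clear of everything. The sleeve, the yellow ring and the green tray were not touched.
- **Not measured:** I judged the end state from pictures only, so part height and tilt in the trays were not measured.
- **Disagreements:** the wrist view put the parts 0 to 5 mm from where the overhead view did, most for the short bush. The gripper read 1 to 3 mm under the nominal size on each part. Neither affected a grasp or a placing.

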